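# Raise a ratchet sample stage to its height marker

### The arm

A 6-joint arm with a two-finger parallel gripper is mounted at the origin on a cart in front of the work surface, level with it; the furniture and walls round the work are solid. World frame = base frame: x ahead of the robot, y to its left, z up, the work surface at z = 0. Lengths are in m, angles in rad, forces in N, time in s.
With the tool pointing down it reaches from about 0.35 to 0.975 m from the base axis. Payload 4.9 kg.
Tool frame: the origin (TCP) lies at the very end of the fingers, on their centre line; the grasp point (between the pads) lies 19 mm behind it; z points along the fingers, y is the line along which they close (so a half turn about z gives the same grasp; the last joint's range is limited). The gripper opens to 85 mm and grips with 20 to 120 N. Pads are 22 mm wide; open, the fingers measure 114 mm over their backs; the gripper's body (76 mm by 85 mm) begins 54 mm behind the grasp point. The pads swing forward as they close: fully open they stand 13 mm farther back than shut.
Start: joints at [-1.402, 0.053, 1.613, -0, 1.476, -0.119], TCP at [0.177, -0.599, 0.199] pointing down, gripper open.
Joint ranges: [-3.01, 3.01], [-1.01, 2.22], [0.06, 2.58], [-1.02, 4.17], [0.09, 2.62], [-3.14, 3.14]. Speed limits (rad/s): [2.57, 2.57, 3.14, 3.14, 3.14, 3.14].

### API

Orientations are given as a rotation vector (axis times angle).
In Python, from station import get_obs, get_image, finish_job gives the robot as it stands. The module is installed in compiled form; this text tells all that it offers.
- The arm moves only by the tool carry_out, never from a script. Its argument "rows" is a list of rows, each a list of 7 numbers: the turn, a rotation vector about the tool's x, y, z as a fraction of full scale, then the shift along the tool's x, y, z as a fraction of full scale, then the closure, from -1 (fully open) to 1 (shut). A call has 1 to 5 rows; each row is the pose to reach, as a shift and turn from the pose commanded when the call began, along the tool's axes at that moment, turning the shorter way round; what a row does not reach only later rows make up. Full scale, the value 1, is 300 mm for a shift and pi rad for a turn. A row lasts 1/10 s, in which the tool goes at most 50 mm and 8.59 degrees, less where a joint would pass 70% of its speed; a pose out of reach is approached as far as the arm can. A call with a number of a shift or a turn outside -1 to 1 is refused whole. A call with a gripper value outside its range is refused whole. The fingers move at their own pace and stop on an object; "force" is the grip in N (left out, the last holds). Time passes only in rows, so rows that repeat a pose let the fingers close. It gives the time, the measured TCP pose, the force, the opening and the grip force at its end, in the units of the state.
- get_obs(): the state, without advancing time (a new reading comes with each control period).
- get_image(name): name is "scene" or "top"; returns a dict with "img" (480x640x3 uint8, blue, green, red), "mtx" (3x3 intrinsics, pixels), "R" (3x3) and "t" (3): a world point X has camera coordinates R X + t. Camera axes: x right, y down, z forward; pixel columns grow to the right and rows downward; lengths in m; the calibration is good to about 2 mm. A picture is of the moment at which its call begins. There is no depth.
- finish_job(): hands the job in; it is judged then, once.
The state is a dict: "t": time; "q": joint angles; "dq": joint speeds; "effort": joint torques, N m; "tool_pos": TCP position; "tool_rot": TCP orientation; "contact_force": force on the tool from outside, world axes, zero at the start; "wrist_torque": the same for the moment, N m; "opening": finger opening in m; "grip_force": force on a finger pad.
Only numpy, scipy, OpenCV 4.12 (cv2) and the standard library are available. Lean on these libraries where they do the work, as an engineer would, in place of code of your own. Each camera call takes 0.05 s, during which the arm holds its last target. There are 200 camera calls.

### The job

Slide back the safety catch that blocks the lever of the ratchet stage, then press the lever's rubber pad down and raise the stage, click by click, until its pointer stays level with the marker on the post or, where no notch is exactly level, at the first notch above it and not a click further. Let go of the lever so that the ratchet holds the stage there. Do not touch the stage or the rock, which must stay on it, and leave the marker and the things round about where they are.

Things in the scene. Friction and masses are not known exactly. Their poses are not given: they have to be found in the camera images.
- stand: Fixed grey-painted stand, base plate 360 x 120 x 10 mm. Origin on the table under the lever's pivot; the pivot axis is along the stand's y at z = 100 mm. Stand x runs along the lever from the pad (-x end) to the stage (+x end); stand -y is the side with the catch and pawl, which faces the robot. Base plate spans x -160..200, y -60..60 mm. Pivot at x = 0, column axis at x = 110 mm, height post (to z = 230 mm) at x = 187 mm.
- catch (a joint): Safety catch: a steel sliding bolt beside the lever; it slides along stand +x (away from the pad, towards the pivot). 0 = fully under the lever's steel peg, so the lever cannot go down; 0.032 m = fully back against its stop. It is clear of the peg from 0.022 m on. It stays where it is left; about 1.5 N moves it.
- tab (a point): Centre of the pushing face of the catch's upright steel tab (moves with the catch). The tab is 8 mm thick along stand x, 24 mm wide along y, its top is at z = 150 mm and the point at z = 138 mm; the face looks to stand -x and is pushed towards stand +x. The lever's peg ends 1 mm inside the tab's inner edge in y and about 20 mm to -x of the face with the catch at 0, at z = 129 mm, 10 mm thick, so keep the fingertips centred on the tab or a few mm outboard (stand -y).
- lever (a joint): Angle of the lever about its pivot, rad: 0 = pad end fully up (the start), 0.79 = pad end fully down. Pad end down lifts the stage. The point pad lies 130 mm from the pivot along the lever, which slopes 0.395 rad up to the pad at 0, is level at 0.395. Takes about 3 to 15 N on the pad; hard stops at both ends.
- pad (a point): Centre of the top of the rubber pad (42 mm along the lever, 34 mm wide) at the stand's -x end of the lever. z about 0.166 m at the start, 0.117 m with the lever level, 0.066 m fully down. When released it comes up a little with the stage, which drops back to the last notch passed.
- stage (a joint): Rise of the stage on its ratchet column, m: 0 = down (the start), 0.0745 = top. Coupled to the lever: rise = 0.0943 m per rad of lever angle. Notches every 12 mm (rises 0, 12, 24 .. 72 mm): passing each one the pawl clicks in and the stage can no longer go below it; it cannot be let down again. Released between notches, it drops to the last one passed.
- pawl (a joint): Spring pawl with a small black knob on the robot's side of the column: 0 = home under a tooth; it is pushed out up to 5 mm by the next tooth and snaps home again at every click.
- stage_top (a point): Centre of the stage's tray floor, 90 x 90 mm aluminium tray with a 6 mm rim; z = 128 mm at the start.
- pointer (a point): Tip of the dark pointer on the stage's +x edge, 3 mm thick; z = 124 mm plus the rise.
- marker_tip (a point): Tip of the dark finger of the grey marker clamped on the height post, facing the pointer. Its height, which differs each time (20 to 58 mm above the pointer's start), is the set height. Leave it.
- specimen_mid (a point): Dark rock 56 x 68 x 21 mm lying loose on the stage tray; the point is at its centre, half-way up. It must stay on the tray.
- small_jar: Glass jar with white lid, 34 mm across, 50 mm tall, loose on the table in front of the stand; origin under its centre. Leave it.
- loupe: Black folding hand lens 32 x 56 x 13 mm, loose in front of the stand; origin under its centre. Leave it.
- tweezers: Steel tweezers 120 mm long, loose behind the stand; origin under the centre. Leave them.
- pebble: Light rock chip 21 x 35 x 13 mm, loose behind the pad end; origin under its centre. Leave it.
Things that resemble listed ones, but are neither listed nor needed, are in the scene too. There is more than one size of the part that bears specimen_mid; the job needs the middle-sized.

How it is judged:
By the outcome, as a careful person would: the job done as asked, in the order asked, and still so for the second after the job is handed in, with the robot touching nothing.
It also fails if it takes over 40 s, if anything falls off the work surface, if the arm or the gripper's body presses on something with over 40 N, if the wrist force passes 120 N, or if a joint passes its speed limit or range.

## Working session

There is one attempt and no reset: what is moved stays moved. The work goes in short steps, Python scripts to look and compute and a tool call to move; the robot and the scene stay as the last step left them, time stands still between calls to the robot, and variables do not carry over. Pictures are saved under pics/ and viewed, at most 10 in all, crops included, and the job is handed in when it is done.

Besides the shell and the picture viewer there is one more tool, called after "Call:" by a JSON object that holds its "api" and its "payload". carry_out: Moves the arm, as the interface text tells. Shift numbers are shares of 300 mm and turn numbers shares of pi rad, none past 1 either way. Its arguments: {"type":"object","properties":{"rows":{"type":"array"},"force":{"type":"number"}},"required":["rows"]}

```bash
mkdir -p pics; cat > h.py <<'E'
import numpy as np, cv2
from station import get_obs, get_image, finish_job
def snap(n,name):
    d=get_image(n); cv2.imwrite(f'pics/{name}.png',d['img']); np.savez(f'pics/{name}.npz',**d); return d
def load(name): return np.load(f'pics/{name}.npz')
def proj(d,X): 
    c=d['R']@np.asarray(X,float)+d['t'].ravel(); p=d['mtx']@c; return p[:2]/p[2]
def ray(d,uv):
    C=-d['R'].T@d['t'].ravel(); v=d['R'].T@np.linalg.inv(d['mtx'])@np.array([*uv,1.]); return C,v
def atz(d,uv,z):
    C,v=ray(d,uv); return C+v*(z-C[2])/v[2]
def tri(ds,uvs):
    A=[];b=[]
    for d,uv in zip(ds,uvs):
        C,v=ray(d,uv); v/=np.linalg.norm(v); P=np.eye(3)-np.outer(v,v); A.append(P); b.append(P@C)
    return np.linalg.solve(sum(A),sum(b))
def crop(name,x,y,w,h,s,out): 
    i=cv2.imread(f'pics/{name}.png')[y:y+h,x:x+w]; cv2.imwrite(f'pics/{out}.png',cv2.resize(i,None,fx=s,fy=s,interpolation=cv2.INTER_CUBIC))
E
python3 - <<'E'
from h import *
for n in('scene','top'):
    d=snap(n,n+'0'); print(n,-d['R'].T@d['t'].ravel(),d['mtx'][0,0])
o=get_obs(); print(o['t'],o['tool_pos'],o['tool_rot'],o['opening'])
E
```

```text
scene [-0.30946042  0.43992856  0.62780776] 515.5134936629188
top [ 0.32083867 -0.04053458  1.40041684] 592.0609576585172
0.1 [ 0.17728593 -0.59866958  0.19783872] [-3.10721872e+00 -4.50165435e-01  2.15932434e-05] 0.08520238321176289
```

View pics/scene0.png

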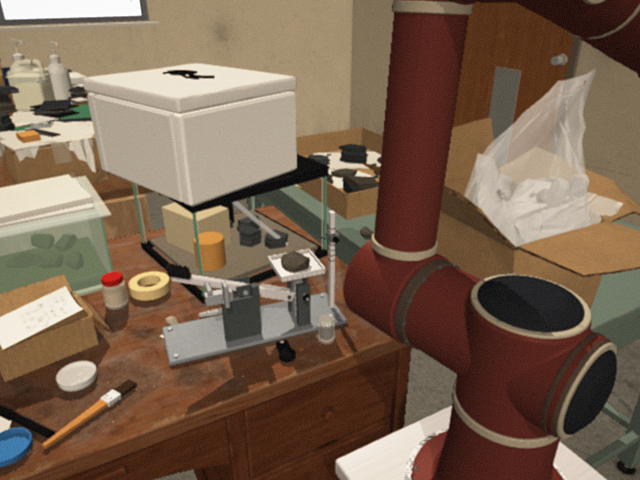

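View pics/top0.png

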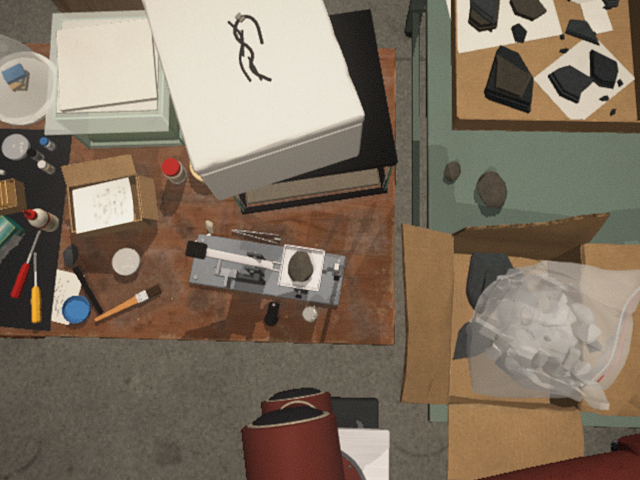

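The scene picture shows one stand: its base runs (165,355)-(345,320), the stage and rock are at (296,262), the post is at (333,230) and the lever pad is near (178,280). In the top view the pad is at (197,249), the tray at (302,268), the loupe at (272,314), the jar at (310,314) and the tweezers at (256,236). Next I'll look closer.

```bash
python3 - <<'E'
from h import *
crop('scene0',158,205,195,148,4,'sc')
crop('top0',180,220,175,100,4.5,'tc')
E
```

```text
(no output)
```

View pics/sc.png

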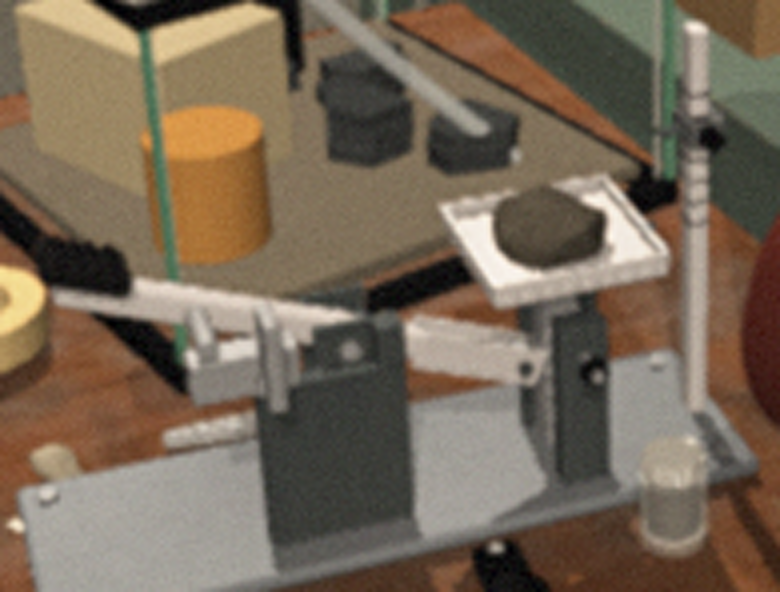

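View pics/tc.png

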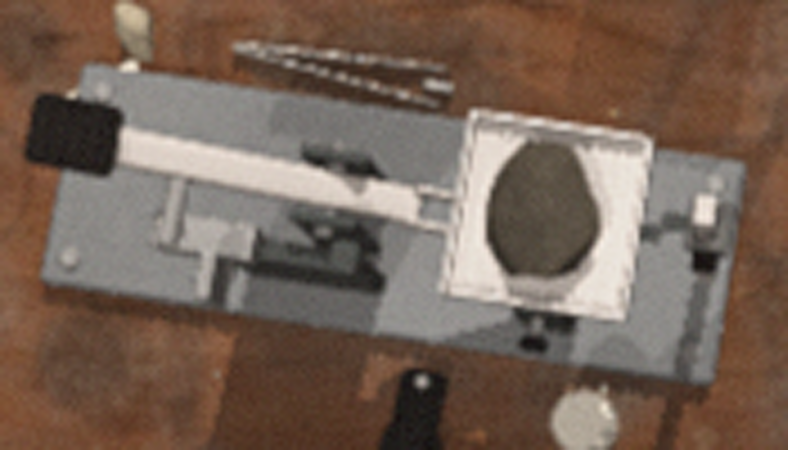

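```bash
cat > fit.py <<'E'
from h import *
from scipy.optimize import least_squares
T=load('top0');S=load('scene0')
tc=lambda x,y:(180+x/4.5,220+y/4.5); sc=lambda x,y:(158+x/4,205+y/4)
obs=[(T,tc(40,283),(-.16,-.06,.01)),(T,tc(82,65),(-.16,.06,.01)),(T,tc(747,160),(.2,.06,.01)),(T,tc(712,384),(.2,-.06,.01)),
(S,sc(20,490),(-.16,-.06,.01)),(S,sc(757,463),(.2,-.06,.01)),(S,sc(673,350),(.2,.06,.01))]
def W(p,X):
    c,s=np.cos(p[2]),np.sin(p[2]); return np.array([p[0]+c*X[0]-s*X[1],p[1]+s*X[0]+c*X[1],X[2]])
f=lambda p:np.concatenate([proj(d,W(p,X))-uv for d,uv,X in obs])
r=least_squares(f,[.5,.1,-1.7]);p=r.x
E
python3 - <<'E'
from fit import *
print(p,np.degrees(p[2]));print(r.fun.round(1))
L=np.cos(.395)
for n,X in dict(pad=(-.130*L-.0,0,.166),pointer=(.155,0,.124),posttop=(.187,0,.23),postx=(.187,0,.19),stage=(.11,0,.128),tab0=(-.06,-.03,.15)).items():
    a=proj(T,W(p,X));b=proj(S,W(p,X));print(n,W(p,X).round(4),'tc',((a-[180,220])*4.5).round(),'sc',((b-[158,205])*4).round())
# tab top centre: top crop (208,270)
for z in(.15,):
  for q in[(200,270),(208,248),(208,296),(217,270),(75,135)]:
    w=atz(T,tc(*q),z if q[0]!=75 else .166); c,s=np.cos(p[2]),np.sin(p[2]);d=w[:2]-p[:2];print(q,w.round(4),'stand',(c*d[0]+s*d[1]).round(4),(-s*d[0]+c*d[1]).round(4),'sc',((proj(S,w)-[158,205])*4).round())
w=tri([T,S],[tc(208,272),sc(272,312)]);print(w)
E
```

```text
[ 0.52512445  0.14973737 -1.76095034] -100.8950223354429
[ 0.2 -9.9  3.7 -9.7  2.   0.5 -1.   0.2  3.3 27.3 -0.3 -1.8  1.5 -3. ]
pad [0.5478 0.2676 0.166 ] tc [73. 90.] sc [ 68. 233.]
pointer [ 0.4958 -0.0025  0.124 ] tc [642. 225.] sc [635. 221.]
posttop [ 0.4898 -0.0339  0.23  ] tc [707. 207.] sc [696.  21.]
postx [ 0.4898 -0.0339  0.19  ] tc [707. 220.] sc [696.  95.]
stage [0.5043 0.0417 0.128 ] tc [551. 204.] sc [550. 228.]
tab0 [0.507  0.2143 0.15  ] tc [187. 183.] sc [212. 273.]
(200, 270) [0.4657 0.2054 0.15  ] stand -0.0435 -0.0689 sc [261. 309.]
(208, 248) [0.4762 0.2023 0.15  ] stand -0.0423 -0.058 sc [259. 297.]
(208, 296) [0.4534 0.2009 0.15  ] stand -0.0367 -0.0801 sc [280. 319.]
(217, 270) [0.4659 0.1974 0.15  ] stand -0.0356 -0.0672 sc [278. 304.]
(75, 135) [0.5263 0.2653 0.166 ] stand -0.1137 -0.0207 sc [ 86. 252.]
[0.46474347 0.20135554 0.14779123]
```

```bash
sed -i 's/sc(20,490),(-.16,-.06,.01)/sc(20,490),(-.16,.06,.01)/' fit.py
python3 - <<'E'
from fit import *
print(p,np.degrees(p[2]));print(r.fun.round(1))
L=np.cos(.395)
c,s=np.cos(p[2]),np.sin(p[2])
def st(w): d=w[:2]-p[:2];return np.array([c*d[0]+s*d[1],-s*d[0]+c*d[1],w[2]]).round(4)
for n,X in dict(pad=(-.1375,0,.166),pointer=(.165,0,.124),postx=(.187,0,.19),post230=(.187,0,.23),stage=(.11,0,.128)).items():
    a=proj(T,W(p,X));b=proj(S,W(p,X));print(n,W(p,X).round(4),'tc',((a-[180,220])*4.5).round(),'sc',((b-[158,205])*4).round())
for q in[(200,270),(208,248),(208,296),(217,270),(75,135)]:
    w=atz(T,tc(*q),.15 if q[0]!=75 else .166); print(q,w.round(4),'stand',st(w),'sc',((proj(S,w)-[158,205])*4).round())
w=tri([T,S],[tc(208,272),sc(272,312)]);print(w,st(w))
# marker candidates: plane stand y=0, x=.175..; rise for scene crop pixel rows
for z in np.arange(.14,.19,.01):print(z.round(3),[((proj(S,W(p,(x,0,z)))-[158,205])*4).round() for x in(.165,.187)])
crop('scene0',300,205,53,80,7,'mk')
E
```

```text
[ 0.51099963  0.15270348 -1.69763857] -97.26752494533807
[-0.9  0.5 -0.4 -0.2 -0.   0.9  0.2  1.2 -1.6 -1.2  1.4 -1.6 -0.  -2.2]
pad [0.5284 0.2891 0.166 ] tc [ 25. 129.] sc [ 32. 263.]
pointer [ 0.4901 -0.011   0.124 ] tc [660. 237.] sc [655. 222.]
postx [ 0.4873 -0.0328  0.19  ] tc [704. 225.] sc [696.  97.]
post230 [ 0.4873 -0.0328  0.23  ] tc [704. 213.] sc [697.  23.]
stage [0.4971 0.0436 0.128 ] tc [547. 219.] sc [553. 235.]
(200, 270) [0.4657 0.2054 0.15  ] stand [-0.0466 -0.0517  0.15  ] sc [261. 309.]
(208, 248) [0.4762 0.2023 0.15  ] stand [-0.0448 -0.0408  0.15  ] sc [259. 297.]
(208, 296) [0.4534 0.2009 0.15  ] stand [-0.0405 -0.0632  0.15  ] sc [280. 319.]
(217, 270) [0.4659 0.1974 0.15  ] stand [-0.0386 -0.0504  0.15  ] sc [278. 304.]
(75, 135) [0.5263 0.2653 0.166 ] stand [-0.1136  0.0009  0.166 ] sc [ 86. 252.]
[0.46474347 0.20135554 0.14779123] [-0.0424 -0.052   0.1478]
0.14 [array([655., 194.]), array([695., 187.])]
0.15 [array([655., 177.]), array([696., 169.])]
0.16 [array([655., 159.]), array([696., 151.])]
0.17 [array([655., 141.]), array([696., 134.])]
0.18 [array([655., 123.]), array([696., 116.])]
```

View pics/mk.png

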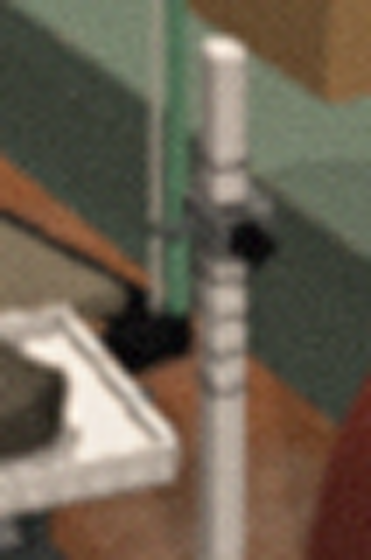

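The crop shows the marker finger's tip at about (157,230), which is scene (322.4,237.9). The two candidates for the pushing tab are the upright plates at sc crop (200,335) and (270,355). The (270,355) plate is the tab, because it matches the 24 mm width and the 150 mm top, and the other one is the lever's peg. There is only one stand and one tray in view.

```bash
cat > go.py <<'E'
from fit import *
from scipy.spatial.transform import Rotation as Ro
c,s=np.cos(p[2]),np.sin(p[2])
Rt=np.array([[-s,c,0],[c,s,0],[0,0,-1]]).T if 0 else np.column_stack([[-s,c,0],[-0.,0,0],[0,0,-1]])
Rt[:,1]=np.cross(Rt[:,2],Rt[:,0])   # tool x = stand y, z down
def st(w): d=w[:2]-p[:2];return np.array([c*d[0]+s*d[1],-s*d[0]+c*d[1],w[2]]).round(4)
def rows(*ws,R=Rt):
    o=get_obs();R0=Ro.from_rotvec(o['tool_rot']).as_matrix()
    print('t',o['t'],'tcp',o['tool_pos'].round(4),'stand',st(o['tool_pos']),'F',o['contact_force'].round(1))
    tr=Ro.from_matrix(R0.T@R).as_rotvec()/np.pi
    for w in ws: print(np.round(w,3),'turn',tr.round(4),'shift',(R0.T@(np.array(w)-o['tool_pos'])/.3).round(4))
E
python3 - <<'E'
from go import *
print(tri([T,S],[(218,190),(193,200)]),Rt)
print('pre',W(p,(-.08,-.054,.138)),'pad',W(p,(-.1136,0,.19)))
rows((.40,-.35,.30),(.40,.1,.3))
m=tri([T,S],[tc(645,228),(322.4,237.9)]);
a=proj(T,W(p,(.166,0,.176)));print('marker tip tc',((a-[180,220])*4.5))
E
```

```text
[0.63345213 0.20413006 0.25020265] [[ 0.9919663  -0.12650239  0.        ]
 [-0.12650239 -0.9919663   0.        ]
 [ 0.         -0.         -1.        ]]
pre [0.46755364 0.23889191 0.138     ] pad [0.5253703  0.26539085 0.19      ]
t 0.1 tcp [ 0.1773 -0.5987  0.1978] stand [ 0.7876 -0.236   0.1978] F [-0.1  1.3 -0.1]
[ 0.4  -0.35  0.3 ] turn [-0.0006  0.      0.132 ] shift [ 0.9472 -0.5848 -0.3392]
[0.4 0.1 0.3] turn [-0.0006  0.      0.132 ] shift [ 1.3729 -2.0231 -0.3363]
marker tip tc [659.64850696 222.39408403]
```

Call:
{"api": "carry_out", "payload": {"rows": [[0, 0, 0.03, 0.15, -0.1, -0.2, 1], [0, 0, 0.06, 0.3, -0.2, -0.34, 1], [0, 0, 0.1, 0.5, -0.33, -0.34, 1], [0, 0, 0.132, 0.72, -0.45, -0.34, 1], [0, 0, 0.132, 0.94, -0.58, -0.34, 1]], "force": 30}}

```text
t: 0.6
tool_pos: [0.3226, -0.4339, 0.2941]
tool_rot: [3.134, -0.203, 0.002]
contact_force: [0.7, -0.3, 0.1]
opening: 0.0122
grip_force: 0.0
```

```bash
python3 - <<'E'
from go import *
rows((.40,-.11,.30),(.40,.12,.3),W(p,(-.08,-.054,.25)))
print(get_obs()['q'].round(2),get_obs()['opening'])
E
```

```text
t 0.6 tcp [ 0.3226 -0.4339  0.2941] stand [ 0.6057 -0.1127  0.2941] F [ 0.7 -0.3  0.1]
[ 0.4  -0.11  0.3 ] turn [ 0.0004 -0.0003 -0.0008] shift [ 0.1166 -1.1038 -0.0209]
[0.4  0.12 0.3 ] turn [ 0.0004 -0.0003 -0.0008] shift [ 0.0177 -1.864  -0.0219]
[0.468 0.239 0.25 ] turn [ 0.0004 -0.0003 -0.0008] shift [ 0.1897 -2.2863  0.1444]
[-1.07 -0.19  1.69  0.    1.64  0.63] 0.012182773924630333
```

Call:
{"api": "carry_out", "payload": {"rows": [[0, 0, 0, 0.1, -0.17, 0, 1], [0, 0, 0, 0.15, -0.34, 0, 1], [0, 0, 0, 0.18, -0.5, 0, 1], [0, 0, 0, 0.2, -0.67, 0, 1], [0, 0, 0, 0.2, -0.83, 0, 1]]}}

```text
t: 1.1
tool_pos: [0.4113, -0.2035, 0.2925]
tool_rot: [-3.135, 0.199, 0.001]
contact_force: [0.2, 0.4, 0.3]
opening: 0.0002
grip_force: 0.0
```

Call:
{"api": "carry_out", "payload": {"rows": [[0, 0, 0, 0, -0.17, 0, 1], [0, 0, 0, 0, -0.34, 0, 1], [0, 0, 0, 0, -0.5, 0, 1], [0, 0, 0, 0, -0.67, 0, 1], [0, 0, 0, 0, -0.67, 0, 1]]}}

```text
t: 1.6
tool_pos: [0.4363, -0.0011, 0.2928]
tool_rot: [-3.134, 0.185, 0.0]
contact_force: [0.8, -0.9, -0.0]
opening: -0.0001
grip_force: 0.0
```

```bash
python3 - <<'E'
from go import *
rows(W(p,(-.08,-.054,.25)),W(p,(-.08,-.054,.138)))
print(get_obs()['q'].round(2),get_obs()['opening'])
E
```

```text
t 1.6 tcp [ 0.4363 -0.0011  0.2928] stand [ 0.162  -0.0546  0.2928] F [ 0.8 -0.9 -0. ]
[0.468 0.239 0.25 ] turn [-0.0006  0.0001  0.0029] shift [ 0.0095 -0.8065  0.1442]
[0.468 0.239 0.138] turn [-0.0006  0.0001  0.0029] shift [ 0.0096 -0.8058  0.5176]
[-0.17 -0.45  1.9   0.    1.7   1.51] -9.432611555414243e-05
```

Call:
{"api": "carry_out", "payload": {"rows": [[0, 0, 0, 0, -0.17, 0, 1], [0, 0, 0, 0, -0.33, 0, 1], [0, 0, 0, 0, -0.5, 0, 1], [0, 0, 0, 0, -0.66, 0, 1], [0, 0, 0, 0, -0.8, 0, 1]]}}

```text
t: 2.1
tool_pos: [0.467, 0.2333, 0.2926]
tool_rot: [3.135, -0.199, -0.001]
contact_force: [0.6, -0.5, -0.1]
opening: -0.0003
grip_force: 0.0
```

Call:
{"api": "carry_out", "payload": {"rows": [[0, 0, 0, 0, 0, 0.1, 1], [0, 0, 0, 0, 0, 0.14, 1], [0, 0, 0, 0, 0, 0.14, 1]]}}

```text
t: 2.4
tool_pos: [0.4656, 0.2305, 0.2478]
tool_rot: [3.133, -0.2, -0.009]
contact_force: [0.1, -0.3, -0.1]
opening: -0.0003
grip_force: 0.0
```

```bash
python3 - <<'E'
from go import *
rows(W(p,(-.08,-.054,.138)),W(p,(-.08,-.054,.138)))
print(get_obs()['q'].round(2))
E
```

```text
t 2.4 tcp [0.4656 0.2305 0.2478] stand [-0.0714 -0.0549  0.2478] F [ 0.1 -0.3 -0.1]
[0.468 0.239 0.138] turn [ 0.0009  0.0017 -0.0003] shift [ 0.005  -0.0296  0.3658]
[0.468 0.239 0.138] turn [ 0.0009  0.0017 -0.0003] shift [ 0.005  -0.0296  0.3658]
[ 0.32 -0.22  1.79 -0.    1.58  2.02]
```

Call:
{"api": "carry_out", "payload": {"rows": [[0, 0, 0, 0, -0.03, 0.05, 1], [0, 0, 0, 0, -0.03, 0.15, 1], [0, 0, 0, 0, -0.03, 0.25, 1], [0, 0, 0, 0, -0.03, 0.36, 1], [0, 0, 0, 0, -0.03, 0.36, 1]]}}

```text
t: 2.9
tool_pos: [0.4651, 0.2392, 0.1381]
tool_rot: [3.132, -0.201, -0.013]
contact_force: [-1.3, 0.3, -0.0]
opening: -0.0
grip_force: 0.0
```

```bash
python3 - <<'E'
from go import *
rows(W(p,(-.03,-.054,.138)))
snap('scene','s1');snap('top','t1')
a=cv2.imread('pics/s1.png')[225:335,170:290];b=cv2.imread('pics/t1.png')[215:305,180:280]
a=cv2.resize(a,(400,367),interpolation=2);b=cv2.resize(b,(400,367),interpolation=2)
cv2.imwrite('pics/c1.png',np.hstack([a,b]))
E
```

```text
t 2.9 tcp [0.4651 0.2392 0.1381] stand [-0.08   -0.0565  0.1381] F [-1.3  0.3 -0. ]
[0.461 0.189 0.138] turn [ 0.0012  0.0026 -0.0005] shift [0.0085 0.1667 0.0008]
```

View pics/c1.png

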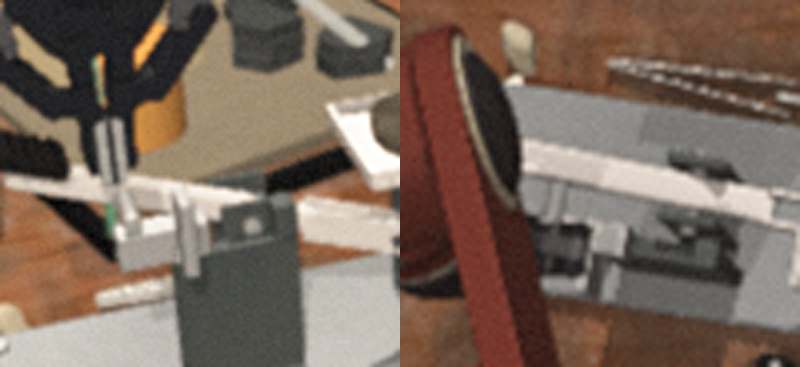

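The fingertips (left half, about (112,185)) stand to the -x side of the tab (185,230), clear of the peg. I'll push now.

Call:
{"api": "carry_out", "payload": {"rows": [[0, 0, 0, 0.006, 0.03, 0, 1], [0, 0, 0, 0.006, 0.06, 0, 1], [0, 0, 0, 0.006, 0.09, 0, 1], [0, 0, 0, 0.006, 0.12, 0, 1], [0, 0, 0, 0.006, 0.15, 0, 1]]}}

```text
t: 3.5
tool_pos: [0.4642, 0.195, 0.1436]
tool_rot: [-3.135, 0.2, -0.001]
contact_force: [0.7, -0.2, -0.9]
opening: 0.0002
grip_force: 0.0
```

```bash
python3 - <<'E'
from go import *
rows(W(p,(-.025,-.054,.138)))
snap('scene','s2')
a=cv2.imread('pics/s2.png')[225:335,170:330]
cv2.imwrite('pics/c2.png',cv2.resize(a,None,fx=5,fy=5,interpolation=2))
E
```

```text
t 3.5 tcp [0.4642 0.195  0.1436] stand [-0.036  -0.0518  0.1436] F [ 0.7 -0.2 -0.9]
[0.461 0.184 0.138] turn [-0.0001 -0.0002 -0.0001] shift [-0.0075  0.0368  0.0186]
```

View pics/c2.png

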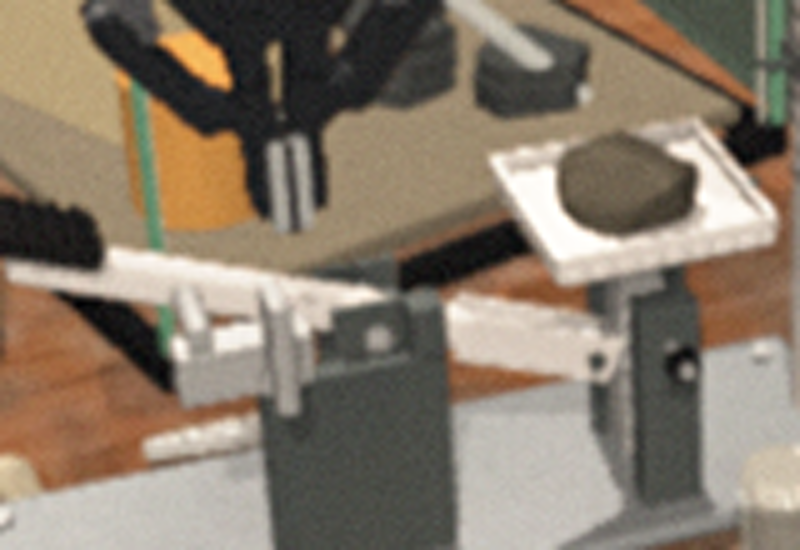

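```bash
python3 - <<'E'
from go import *
o=get_obs();print(o['t'],o['tool_pos'],o['opening'],o['dq'].round(2),o['contact_force'])
d=load('s2');d1=load('s1')
print((proj(d,o['tool_pos'])-[170,225])*5, (proj(d1,[.4651,.2392,.1381])-[170,225])*3.33)
print(np.abs(d['R']-S['R']).max(), d['t']-S['t'])
E
```

```text
3.55 [0.46403791 0.1940214  0.14330635] -8.995958938101197e-05 [ 0.02  0.02 -0.01  0.01 -0.01  0.03] [ 0.11133003  0.53894135 -0.51150593]
[299.11921946 296.06216815] [118.68993358 226.53314832]
0.0 [0. 0. 0.]
```

The crop shows the catch unmoved, with the tab at (285,350), and the closed fingertips ending at about (290,228). That is above where the reported TCP should project (299,296). I'll measure this by image differencing.

```bash
python3 - <<'E'
from go import *
d=snap('scene','s3'); o=get_obs(); print(o['t'],o['tool_pos'].round(4),o['q'].round(3)); print('pred tip',proj(d,o['tool_pos']))
A=cv2.imread('pics/scene0.png').astype(int)
for n in('s1','s2','s3'):
    B=cv2.imread(f'pics/{n}.png').astype(int); D=cv2.GaussianBlur(np.abs(A-B).sum(2).astype(np.float32),(3,3),0)
    print(n)
    for y in range(255,316,2): print(y,''.join('#' if v>70 else '.' for v in D[y,185:260]))
E
```

```text
3.6 [0.4641 0.1948 0.1433] [ 0.25  -0.203  1.949 -0.     1.395  1.949]
pred tip [229.40708481 284.32403731]
s1
255 ###############.#################........##################################
257 ###########################..#######....###################################
259 ##########################.##########...###################################
261 ##########################.########......##################################
263 ###################################.#....##################################
265 ####################################....###################################
267 ....###.###################################################################
269 .....###.##################.##########################################.....
271 .....######################.####################################...........
273 ......#####################.###############################................
275 ...........############.##.###########################.....................
277 ......##...############.......###################..........................
279 ##############.########..
[... 5756 characters left out ...]
......###########################...........................
301 .....................#########################.............................
303 ...#.................##################.####...............................
305 ##.##................#######............####...............................
307 #..............................#..##.......#...............................
309 .......#...........##################......................................
311 ................#####################......................................
313 .............########################......................................
315 .............########################......................................
```

```bash
python3 - <<'E'
from h import *
a=cv2.imread('pics/scene0.png')[245:315,195:250];b=cv2.imread('pics/s3.png')[245:315,195:250]
cv2.imwrite('pics/c3.png',np.hstack([cv2.resize(v,None,fx=7,fy=7,interpolation=2) for v in(a,b)]))
E
```

```text
(no output)
```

View pics/c3.png

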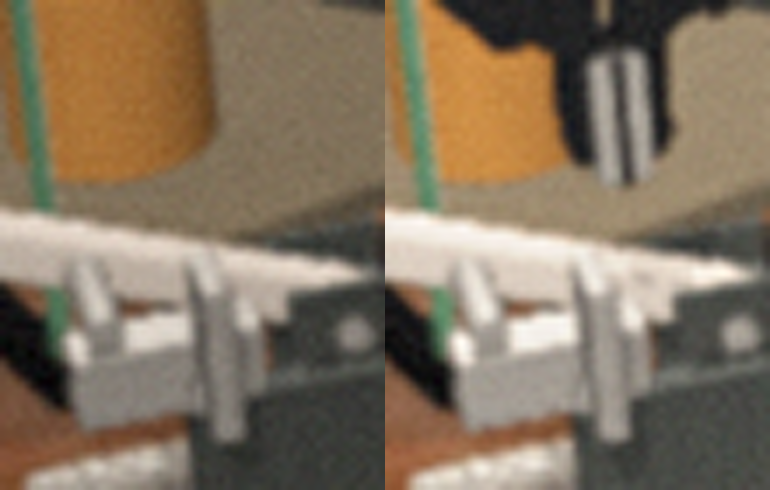

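The right half shows the tip ending at scene (229.3,271), 13 px above the predicted row but in the predicted column. The catch is unmoved and there was no contact, so the true tip is about 29 mm higher than reported. I'll back off, descend, and track the tip by template matching.

Call:
{"api": "carry_out", "payload": {"rows": [[0, 0, 0, 0.005, -0.08, 0, 1], [0, 0, 0, 0.008, -0.15, 0, 1], [0, 0, 0, 0.008, -0.15, 0.03, 1], [0, 0, 0, 0.008, -0.15, 0.06, 1], [0, 0, 0, 0.008, -0.15, 0.06, 1]]}}

```text
t: 4.1
tool_pos: [0.4706, 0.2392, 0.1225]
tool_rot: [3.133, -0.199, -0.006]
contact_force: [-0.5, 0.2, -1.1]
opening: 0.0001
grip_force: 0.0
```

```bash
cat > tip.py <<'E'
from go import *
tm=cv2.imread('pics/s3.png')[252:274,218:242]
def tip(name):
    o=get_obs(); d=snap('scene',name); m=cv2.matchTemplate(cv2.imread(f'pics/{name}.png'),tm,cv2.TM_CCOEFF_NORMED)
    _,v,_,l=cv2.minMaxLoc(m); uv=np.array(l)+[11.3,19.1]; q=o['tool_pos']
    zs=np.linspace(.05,.35,301); z=zs[np.argmin([abs(proj(d,[q[0],q[1],a])[1]-uv[1]) for a in zs])]
    print('match',round(v,2),'tip px',uv,'pred',proj(d,q).round(1),'z if xy right',z.round(3)); return d
E
python3 - <<'E'
from tip import *
tip('s4'); rows(W(p,(-.08,-.054,.138)))
E
```

```text
match 0.79 tip px [204.3 285.1] pred [205.6 299. ] z if xy right 0.152
t 4.15 tcp [0.4711 0.2393 0.1234] stand [-0.0809 -0.0505  0.1234] F [ 0.4 -0.1  0.3]
[0.468 0.239 0.138] turn [ 0.0005  0.0009 -0.0002] shift [-0.0116  0.003  -0.0486]
```

Call:
{"api": "carry_out", "payload": {"rows": [[0, 0, 0, -0.012, 0, 0.02, 1], [0, 0, 0, -0.012, 0, 0.045, 1], [0, 0, 0, -0.012, 0, 0.045, 1]]}}

```text
t: 4.45
tool_pos: [0.4677, 0.2401, 0.1101]
tool_rot: [3.134, -0.2, -0.003]
contact_force: [0.3, 0.3, -0.9]
opening: -0.0002
grip_force: 0.0
```

```bash
python3 - <<'E'
from tip import *
tip('s5'); rows(W(p,(-.05,-.054,.109)))
E
```

```text
match 0.64 tip px [205.3 293.1] pred [206.3 305.7] z if xy right 0.137
t 4.5 tcp [0.4681 0.2403 0.1108] stand [-0.0815 -0.0537  0.1108] F [ 0.4  0.3 -0.4]
[0.464 0.209 0.109] turn [ 0.0002  0.0004 -0.0001] shift [-0.0011  0.1049  0.006 ]
```

Now I'll push slowly towards stand +x and watch the tab.

Call:
{"api": "carry_out", "payload": {"rows": [[0, 0, 0, 0, 0.03, 0, 1], [0, 0, 0, 0, 0.06, 0, 1], [0, 0, 0, 0, 0.09, 0, 1], [0, 0, 0, 0, 0.12, 0, 1], [0, 0, 0, 0, 0.12, 0, 1]]}}

```text
t: 5.0
tool_pos: [0.4642, 0.2038, 0.1119]
tool_rot: [3.135, -0.201, 0.001]
contact_force: [0.5, -0.4, 0.1]
opening: 0.0001
grip_force: 0.0
```

```bash
python3 - <<'E'
from tip import *
tip('s6'); rows(W(p,(-.03,-.054,.109)))
b=cv2.imread('pics/s4.png')[235:315,185:250];a=cv2.imread('pics/s6.png')[235:315,185:250]
cv2.imwrite('pics/c6.png',np.hstack([cv2.resize(v,None,fx=6,fy=6,interpolation=2) for v in(b,a)]))
E
```

```text
match 0.82 tip px [225.3 287.1] pred [226.1 300.3] z if xy right 0.14
t 5.05 tcp [0.4642 0.2042 0.1118] stand [-0.0451 -0.0529  0.1118] F [ 0.7 -0.2  0.3]
[0.461 0.189 0.109] turn [ 0.0001 -0.0001 -0.0004] shift [-0.0036  0.0504  0.0094]
```

View pics/c6.png

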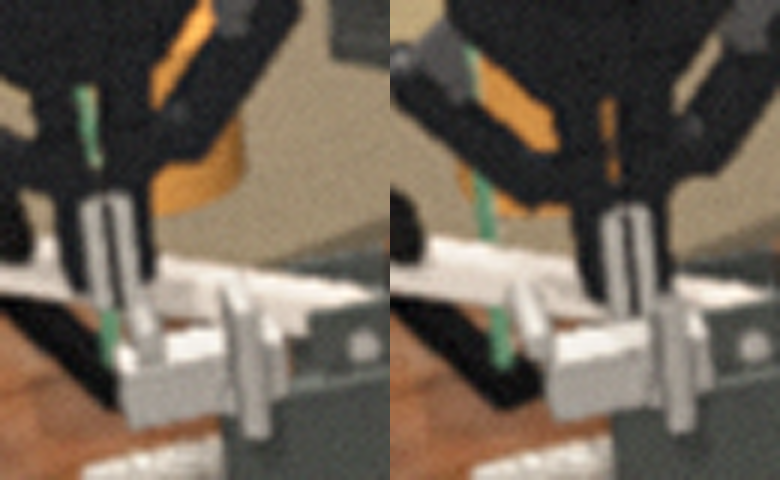

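The right half shows the tab pushed from (240,300) to (278,300), about 11 mm, with the fingertips against it. I'll push another 18 mm.

Call:
{"api": "carry_out", "payload": {"rows": [[0, 0, 0, -0.004, 0.02, 0, 1], [0, 0, 0, -0.004, 0.04, 0, 1], [0, 0, 0, -0.004, 0.06, 0, 1], [0, 0, 0, -0.004, 0.06, 0, 1]]}}

```text
t: 5.45
tool_pos: [0.4604, 0.1865, 0.1116]
tool_rot: [3.134, -0.2, -0.001]
contact_force: [0.5, 0.5, -0.9]
opening: -0.0
grip_force: 0.0
```

```bash
cat > cat.py <<'E'
from tip import *
def tabmove(name):
    # tab lower part (below the fingers) tracked from scene0
    A=cv2.imread('pics/scene0.png');B=cv2.imread(f'pics/{name}.png')
    t=A[278:310,219:236]; m=cv2.matchTemplate(B[272:318,212:262],t,cv2.TM_CCOEFF_NORMED);_,v,_,l=cv2.minMaxLoc(m)
    print('tab shift px',l[0]-7,l[1]-6,'score',round(v,2))
    a=proj(S,W(p,(-.047,-.052,.138)));print('expect px for 22/29/32mm',[(proj(S,W(p,(-.047+k,-.052,.138)))-a).round(1) for k in(.022,.029,.032)])
E
python3 - <<'E'
from cat import *
tip('s7');tabmove('s6');tabmove('s7'); rows(W(p,(-.03,-.054,.109)))
E
```

```text
match 0.75 tip px [235.3 285.1] pred [235.8 298.9] z if xy right 0.141
tab shift px 6 1 score 0.67
expect px for 22/29/32mm [array([12. , -2.4]), array([15.8, -3.2]), array([17.4, -3.5])]
tab shift px 2 6 score 0.72
expect px for 22/29/32mm [array([12. , -2.4]), array([15.8, -3.2]), array([17.4, -3.5])]
t 5.5 tcp [0.4603 0.1866 0.1115] stand [-0.0272 -0.0546  0.1115] F [-0.2 -0.4 -1.2]
[0.461 0.189 0.109] turn [ 0.0003  0.0002 -0.0002] shift [ 0.0019 -0.0092  0.0083]
```

Call:
{"api": "carry_out", "payload": {"rows": [[0, 0, 0, -0.01, -0.07, 0, 1], [0, 0, 0, -0.01, -0.07, -0.14, 1], [0, 0, 0, -0.01, -0.07, -0.3, 1], [0, 0, 0, 0.05, -0.2, -0.3, 1], [0, 0, 0, 0.15, -0.25, -0.3, 1]]}}

```text
t: 6.0
tool_pos: [0.5157, 0.2584, 0.2051]
tool_rot: [-3.133, 0.196, -0.007]
contact_force: [-0.9, 0.0, -0.8]
opening: 0.0002
grip_force: 0.0
```

```bash
python3 - <<'E'
from cat import *
tip('s8')
A=cv2.imread('pics/scene0.png');B=cv2.imread('pics/s8.png')
# bolt tab front lower edge; compare columns brightness on rows 300..306 (tab against dark plate)
for y in(294,300,305): print(y,A[y,205:262,1].tolist(),'\n',B[y,205:262,1].tolist())
tabmove('s8')
rows(W(p,(-.1136,0,.19-.029)))
E
```

```text
match 0.92 tip px [180.3 236.1] pred [182.3 250.4] z if xy right 0.233
294 [205, 209, 169, 124, 116, 116, 118, 144, 184, 198, 201, 195, 184, 169, 155, 152, 150, 122, 87, 100, 128, 130, 118, 108, 97, 109, 117, 100, 66, 55, 53, 51, 59, 58, 62, 63, 60, 64, 82, 108, 114, 111, 98, 71, 50, 48, 45, 52, 62, 57, 56, 57, 63, 60, 85, 129, 156] 
 [91, 44, 67, 109, 128, 118, 107, 61, 24, 15, 18, 23, 23, 20, 69, 121, 169, 161, 157, 148, 145, 151, 146, 140, 144, 141, 143, 148, 148, 147, 146, 149, 134, 114, 99, 116, 144, 144, 131, 126, 125, 136, 118, 77, 59, 64, 57, 57, 72, 68, 72, 74, 68, 72, 97, 153, 184]
300 [100, 132, 130, 131, 125, 129, 126, 123, 129, 125, 127, 123, 127, 129, 129, 131, 117, 109, 122, 100, 109, 123, 125, 117, 101, 108, 110, 103, 80, 78, 72, 73, 70, 66, 62, 62, 59, 60, 54, 54, 58, 53, 59, 56, 56, 55, 62, 64, 55, 63, 66, 62, 60, 58, 66, 74, 75] 
 [9, 13, 15, 18, 24, 22, 50, 60, 84, 105, 102, 109, 109, 113, 111, 110, 118, 145, 148, 146, 149, 148, 149, 141, 145, 152, 146, 138, 129, 133, 124, 115, 107, 115, 108, 112, 144, 149, 139, 118, 66, 53, 65, 66, 74, 66, 71, 69, 72, 64, 66, 71, 70, 69, 74, 89, 87]
305 [78, 97, 120, 120, 115, 113, 110, 108, 92, 83, 86, 79, 81, 69, 71, 64, 54, 40, 52, 61, 95, 125, 127, 125, 106, 61, 50, 55, 49, 63, 57, 62, 58, 56, 57, 61, 60, 62, 55, 63, 57, 60, 59, 60, 62, 58, 60, 60, 61, 59, 59, 59, 62, 57, 71, 83, 99] 
 [87, 88, 86, 85, 84, 84, 82, 84, 87, 89, 88, 87, 87, 81, 82, 81, 63, 62, 64, 63, 74, 73, 64, 68, 72, 69, 67, 69, 71, 68, 70, 75, 73, 69, 70, 69, 76, 77, 73, 62, 57, 58, 73, 69, 68, 75, 68, 73, 72, 74, 70, 69, 72, 74, 78, 91, 106]
tab shift px 1 0 score 0.8
expect px for 22/29/32mm [array([12. , -2.4]), array([15.8, -3.2]), array([17.4, -3.5])]
t 6.05 tcp [0.5192 0.2581 0.2023] stand [-0.1056 -0.0052  0.2023] F [-0.9 -1.5 -0.2]
[0.525 0.265 0.161] turn [-0.0005 -0.0013  0.0003] shift [ 0.017  -0.0264  0.1379]
```

The catch is back about 16 px, which is 29 mm. Next comes the pad.

Call:
{"api": "carry_out", "payload": {"rows": [[0, 0, 0, 0.017, -0.03, 0.05, 1], [0, 0, 0, 0.017, -0.03, 0.11, 1], [0, 0, 0, 0.017, -0.03, 0.16, 1], [0, 0, 0, 0.017, -0.03, 0.19, 1], [0, 0, 0, 0.017, -0.03, 0.19, 1]]}}

```text
t: 6.55
tool_pos: [0.5196, 0.2636, 0.1424]
tool_rot: [3.134, -0.199, -0.006]
contact_force: [-0.7, -0.5, -0.4]
opening: 0.0002
grip_force: 0.0
```

```bash
cat > stg.py <<'E'
from tip import *
def stage(name):
    A=cv2.imread('pics/scene0.png');B=cv2.imread(f'pics/{name}.png')
    t=A[250:283,266:328]; m=cv2.matchTemplate(B[195:290,255:340],t,cv2.TM_CCOEFF_NORMED);_,v,_,l=cv2.minMaxLoc(m)
    x,y=l
    sub=0
    if 0<y<m.shape[0]-1: a,b,c_=m[y-1,x],m[y,x],m[y+1,x]; sub=(a-c_)/(2*(a-2*b+c_))
    dv=y+sub-55; zs=np.linspace(-.005,.08,851); b0=proj(S,W(p,(.13,0,.128)))[1]
    k=zs[np.argmin([abs(proj(S,W(p,(.13,0,.128+z)))[1]-b0-dv) for z in zs])]
    print('stage dpx',x-11,round(dv,2),'rise mm',round(k*1e3,1),'score',round(v,2))
E
python3 - <<'E'
from stg import *
tip('s9');stage('s9');stage('s8');rows(W(p,(-.13,0,.05)))
E
```

```text
match 0.69 tip px [180.3 264.1] pred [183.1 280.6] z if xy right 0.177
stage dpx 0 0.02 rise mm 0.0 score 0.99
stage dpx 0 0.01 rise mm 0.0 score 0.99
t 6.6 tcp [0.5204 0.2639 0.1439] stand [-0.1115 -0.0048  0.1439] F [0.4 0.1 0.5]
[0.527 0.282 0.05 ] turn [ 0.0003  0.0005 -0.0001] shift [ 0.0164 -0.0621  0.3128]
```

Call:
{"api": "carry_out", "payload": {"rows": [[0, 0, 0, 0.015, -0.02, 0.03, 1], [0, 0, 0, 0.015, -0.03, 0.06, 1], [0, 0, 0, 0.015, -0.04, 0.1, 1], [0, 0, 0, 0.015, -0.045, 0.14, 1], [0, 0, 0, 0.015, -0.045, 0.14, 1]]}}

```text
t: 7.1
tool_pos: [0.5281, 0.2782, 0.103]
tool_rot: [-3.134, 0.198, -0.003]
contact_force: [0.4, 1.5, 3.3]
opening: 0.0001
grip_force: 1.4
```

```bash
python3 - <<'E'
from stg import *
tip('s10');stage('s10');rows(W(p,(-.13,0,.05)))
E
```

```text
match 0.55 tip px [231.3 269.1] pred [176.6 298.7] z if xy right 0.166
stage dpx 0 -10.7 rise mm 24.2 score 0.85
t 7.15 tcp [0.528  0.2779 0.1033] stand [-0.1264  0.001   0.1033] F [-0.2  0.9  2.8]
[0.527 0.282 0.05 ] turn [-0.0004 -0.0005  0.0001] shift [-0.0035 -0.0119  0.1776]
```

Call:
{"api": "carry_out", "payload": {"rows": [[0, 0, 0, -0.003, -0.01, 0.03, 1], [0, 0, 0, -0.003, -0.012, 0.06, 1], [0, 0, 0, -0.003, -0.012, 0.09, 1], [0, 0, 0, -0.003, -0.012, 0.12, 1], [0, 0, 0, -0.003, -0.012, 0.12, 1]]}}

```text
t: 7.65
tool_pos: [0.5275, 0.2814, 0.0671]
tool_rot: [-3.134, 0.199, -0.003]
contact_force: [1.1, 2.8, 3.0]
opening: -0.0001
grip_force: 1.5
```

```bash
python3 - <<'E'
from stg import *
snap('scene','s11');stage('s11');rows(W(p,(-.13,0,.05)))
crop('s11',268,195,85,75,7,'c11')
for r in(.048,.06,.072):print(r,((proj(S,W(p,(.165,0,.124+r)))-[268,195])*7).round())
E
```

```text
stage dpx -1 -23.03 rise mm 51.5 score 0.83
t 7.7 tcp [0.5274 0.2813 0.0673] stand [-0.1296  0.      0.0673] F [2.1 3.5 3.4]
[0.527 0.282 0.05 ] turn [-0.0004 -0.0004 -0.    ] shift [-0.0001 -0.0012  0.0577]
0.048 [377. 310.]
0.06 [376. 272.]
0.072 [376. 234.]
```

View pics/c11.png

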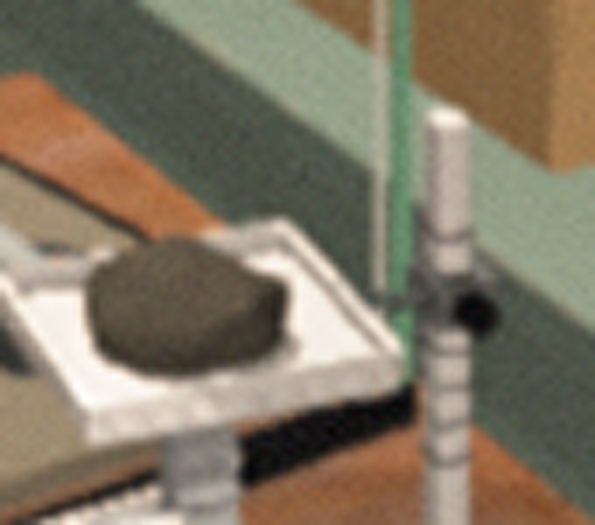

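The crop shows the marker finger at (380,300), between the predicted rows for a 48 mm rise (310) and a 60 mm rise (272). That puts the marker at a rise of about 51-54 mm, so the target is the 60 mm notch. The rock is still on the tray.

Call:
{"api": "carry_out", "payload": {"rows": [[0, 0, 0, 0, -0.001, 0.02, 1], [0, 0, 0, 0, -0.001, 0.035, 1], [0, 0, 0, 0, -0.001, 0.048, 1], [0, 0, 0, 0, -0.001, 0.048, 1]]}}

```text
t: 8.1
tool_pos: [0.5273, 0.2806, 0.0525]
tool_rot: [3.135, -0.199, 0.002]
contact_force: [2.8, 0.5, 3.7]
opening: -0.0002
grip_force: 1.4
```

```bash
python3 - <<'E'
from stg import *
snap('scene','s12');stage('s12');rows(W(p,(-.13,0,.05)))
E
```

```text
stage dpx -1 -28.23 rise mm 62.8 score 0.86
t 8.15 tcp [0.5273 0.2807 0.0526] stand [-0.129  -0.      0.0526] F [ 1.7 -0.7  3.2]
[0.527 0.282 0.05 ] turn [ 0.0002 -0.0004 -0.    ] shift [ 0.     -0.0034  0.0088]
```

Call:
{"api": "carry_out", "payload": {"rows": [[0, 0, 0, 0, 0, -0.02, 1], [0, 0, 0, 0, 0, -0.06, 1], [0, 0, 0, 0, 0, -0.1, 1], [0, 0, 0, 0, 0, -0.1, 1]]}}

```text
t: 8.55
tool_pos: [0.5282, 0.2817, 0.0851]
tool_rot: [-3.134, 0.199, -0.006]
contact_force: [-0.1, -0.2, -0.2]
opening: -0.0001
grip_force: 0.0
```

```bash
python3 - <<'E'
from stg import *
snap('scene','s13');stage('s13');rows(W(p,(-.13,0,.05)))
E
```

```text
stage dpx -1 -27.35 rise mm 60.9 score 0.85
t 8.6 tcp [0.5276 0.2815 0.084 ] stand [-0.1298  0.0002  0.084 ] F [-0.1  0.1 -0.2]
[0.527 0.282 0.05 ] turn [-0.0004 -0.0007  0.    ] shift [-0.0008 -0.0004  0.1133]
```

It holds at the 60 mm notch with the lever free. I'll lift clear and check.

Call:
{"api": "carry_out", "payload": {"rows": [[0, 0, 0, 0, 0, -0.1, 1], [0, 0, 0, 0, 0, -0.25, 1], [0, 0, 0, 0, 0, -0.4, 1], [0, 0, 0, 0, 0, -0.4, 1], [0, 0, 0, 0, 0, -0.4, 1]]}}

```text
t: 9.1
tool_pos: [0.5274, 0.2813, 0.2038]
tool_rot: [-3.134, 0.199, -0.004]
contact_force: [0.2, -0.4, -0.6]
opening: -0.0
grip_force: 0.0
```

```bash
python3 - <<'E'
from stg import *
snap('scene','s14');stage('s14');o=get_obs();print(o['tool_pos'],o['contact_force'])
print(finish_job())
E
```

```text
stage dpx -1 -27.39 rise mm 61.0 score 0.86
[0.52632382 0.28096215 0.20161933] [-0.67139331 -0.92510349 -0.40810837]
the job is handed in; nothing more can be done
None
```

The catch was slid back about 29 mm, and the ratchet holds the stage at the 60 mm notch (camera reading about 61 mm). That is the first notch above the marker, which I measured at a rise of about 51–55 mm. The lever is released, the arm is clear, and the job is handed in, but no verdict came back.

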